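Wedge up the free end of a battery module on an indexing turntable

TASK

Index the turntable one stop clockwise (seen from above, a quarter turn) so that it clicks in with the free end of the battery module facing you. Then take the nylon wedge and slide it flat along the fixture plate, point first, between the two black rest bars under that end until the end lifts about 4 mm off the bars, enough to slip a sensor foil in; never raise it more than a centimetre. Finish while still gripping the wedge and holding the module up on it; keep the gripper off the module and leave the other things on the bench where they are.

Things in the scene. Friction and masses are not known exactly. Their poses are not given: they have to be found in the camera images.
- indexer: Fixed grey base of the indexing turntable. Origin: on the vertical turning axis, at bench height. Its x axis points roughly away from the robot (yaw within 0.3 rad), z up. On it turns an aluminium disc, 280 mm across, top 50 mm above the bench, which carries fixture plate, module and knob. A spring plunger stands at the rim at the near right (out to 200 mm from the axis, 36 mm high).
- index (a joint): Angle (rad) of the disc on the base, counter-clockwise positive. Detent stops at +1.57, 0 and -1.57. Starts in the stop at about +1.57; the stop at 0 is wanted. Leaving a stop takes 5 to 7 N at the knob; past half way the spring draws it into the next stop. At 0 the module's free end points along the base's -x, towards the robot, and its hinge end along +x.
- knob_top (a point): Top centre of the turntable's knob: an upright black cylinder, 22 mm across and 40 mm tall, on a short post on the disc, its top 104 mm above the bench, 114 mm from the turning axis. At index 0 it is at (+55, +100) mm in the base's x, y. It does not spin on its post, but fingers can slip round it. The module's side is 55 mm from it.
- module: Battery module: 15 upright blue cells in black holders on an aluminium tray, 130 x 68 x 72 mm, 0.7 to 1 kg. Origin: middle of the lower rear edge, on its hinge. x axis from free end to hinge end, z up. It lies on two black rest bars, 8 mm high, on a fixture plate whose top is 60 mm above the bench. Between the bars, under the tray, a channel 52 mm wide and 8 mm high is open at the free end.
- lift (a joint): Tilt (rad) of the module about its rear hinge; 0 lying on the rest bars, grows as the free end rises. The free end rises 130 mm times this angle: 0.03 is about 4 mm. It falls back under its own weight.
- lift_edge (a point): Middle of the lower edge of the module's free end (the tray's edge), 68 mm above the bench when down. At index 0 it is 45 mm from the turning axis towards the base's -x. The fixture plate (100 mm wide, centred) reaches 40 mm further out in front of it; the rest bars begin 5 mm behind it.
- wedge: Off-white nylon wedge, loose on the bench left or right of the turntable: 100 mm long, 30 mm wide, 3.5 mm thick at the point, rising evenly over 78 mm to 28 mm; the last 22 mm (the heel) is level on top. About 75 g. Origin: centre of the flat underside. x axis from heel to point, z up. The point starts facing away from the robot, within 0.5 rad.
- wedge_tip (a point): Middle of the wedge's point, on the underside: 50 mm ahead of the wedge's origin along its x.
- wedge_heel (a point): Middle of the level top of the wedge's heel, the place to grip across its 30 mm width: 39 mm behind the wedge's origin, 28 mm above the underside.
- packing_block: Off-white nylon block of even thickness, 90 x 34 x 16 mm, no taper, loose; not wanted. Origin: centre of its underside.
- multimeter: Black multimeter lying face up, 170 x 82 x 48 mm; leave alone. Origin: centre of its underside.
- hex_driver: Screwdriver lying on the bench, 160 mm long; leave alone. Origin: on its underside.
- tape_roll: Roll of yellow tape lying flat, 84 mm across, 24 mm high; leave alone. Origin: centre of its underside.
- caliper: Steel caliper lying flat, 200 mm long, 15 mm high; leave alone. Origin: middle of its beam, on the underside.
- wipe_bottle: White plastic bottle, 56 mm across, 140 mm high; leave alone. Origin: centre of its underside.
Things that resemble listed ones, but are neither listed nor needed, are in the scene too. Leave any orange or pink look-alike of the wedge alone.

How it is judged (in metres and radians):
On the way:
1. the turntable stands in its next stop, the module's free end facing the robot and still lying on its bars (value of joint index between -0.09 and 0.09 rad and velocity of joint index between -0.1 and 0.1 rad/s and value of joint lift below 0.006 rad), for 0.3 s.
At the end, for the whole second after the job is handed in: Turntable in its stop at 0 (within 0.09 rad); free end held still 1.6 to 7 mm off its bars by the wedge alone (over 1 N; gripper not touching it); wedge flat along the plate (tip within 7 mm of it, tilt under 0.12 rad), point 10 mm or more under; fingers gripping the wedge (value of joint index between -0.09 and 0.09 rad and value of joint lift between 0.0125 and 0.054 rad and velocity of joint lift between -0.03 and 0.03 rad/s and contact force between wedge and module above 1 N and contact force between the fingers and wedge above 1.5 N and z of wedge_tip in the frame of indexer between 0.055 and 0.067 m and angle between wedge's own z axis and vertical below 0.12 rad and x of wedge_tip in the frame of lift_edge above 0.01 m and contact force between each of the fingers, the arm and module below 0.5 N); the arm keeps its last pose, push and grip.
It fails at once if the module's free end is raised more than about 12 mm (value of joint lift above 0.092 rad).
It fails at once if the gripper or arm presses on the module (contact force between any of the fingers, the arm and module above 3 N).
It fails at once if another thing on the bench is moved by more than 25 mm (distance of any of packing_block, multimeter, hex_driver, tape_roll, caliper, wipe_bottle from where it was at the start of the episode above 0.025 m).
It also fails if it takes over 64 s, if anything falls off the work surface, if the arm or the gripper's body presses on something with over 40 N, if the wrist force passes 120 N, or if a joint passes its speed limit or range.

ROBOT

A 6-joint arm with a two-finger parallel gripper is mounted at the origin on the work surface. World frame = base frame: x ahead of the robot, y to its left, z up, the work surface at z = 0. Lengths are in mm, angles in degrees, forces in N, time in s.
With the tool pointing down it reaches from about 350 to 850 mm from the base axis. Payload 8.1 kg.
Tool frame: the origin (TCP) lies at the very end of the fingers, on their centre line; the grasp point (between the pads) lies 19 mm behind it; z points along the fingers, y is the line along which they close (so a half turn about z gives the same grasp; the last joint's range is limited). The gripper opens to 85 mm and grips with 20 to 120 N. Pads are 22 mm wide; open, the fingers measure 114 mm over their backs; the gripper's body (76 mm by 85 mm) begins 54 mm behind the grasp point. The pads swing forward as they close: fully open they stand 13 mm farther back than shut.
Start: joints at [63.575, 7.471, 85.268, -0, 87.261, -4.893], TCP at [220.189, 558.142, 231.292] pointing down, gripper open.
Joint ranges: [-169.43, 169.43], [-51.17, 129.36], [1.28, 143.12], [-76.62, 256.62], [0, 156.53], [-152.29, 152.29]. Speed limits (degrees/s): [136.94, 136.94, 159.86, 180, 180, 180].

INTERFACE

Orientations are given as [roll, pitch, yaw] about the fixed x, y, z axes, in that order (R = Rz(yaw) Ry(pitch) Rx(roll)).
In Python, from bench import * gives the robot as it stands.
- The arm moves only by the tool play_rows, never from a script. Its argument "increments" is a list of rows, each a list of 3 entries, a list of its own where there are three numbers: the gripper's target within -1 to 1 (fully open at 1, half-way at 0, shut at -1), then the shift along the tool's x, y, z in mm, then the turn about the tool's z in rad. A call has 1 to 12 rows; each row shifts and turns the commanded pose from where the row before left it, along the tool's axes as they then stand; what a row does not reach is not made up. A row lasts 1/12 s, in which the tool goes at most 41.7 mm and 7.16 degrees, less where a joint would pass 70% of its speed; a pose out of reach is approached as far as the arm can. A call is refused whole if a number of a shift passes 41.7 or a number of a turn 0.125, either way. A call with a gripper value outside its range is refused whole. The fingers move at their own pace and stop on an object; "force" is the grip in N (left out, the last holds). Time passes only in rows, so rows that do not move let the fingers close. It gives the time, the measured TCP pose, the force, the opening and the grip force at its end, in the units of the state.
- sense(): the state, without advancing time (a new reading comes with each control period).
- snapshot(name): name is "scene" or "side" or "wrist"; returns a dict with "color" (400x640x3 uint8, red, green, blue), "intrinsics" (3x3 intrinsics, pixels), "k1" (the pictures are not rectified: a ray, as slopes to the right and down, at radius r is drawn at 1 + k1 r^2 times it, then the intrinsics apply), "world_from_camera" (4x4, takes a point from camera to world coordinates). Camera axes: x right, y down, z forward; pixel columns grow to the right and rows downward; lengths in mm; the calibration is good to about 2 mm. A picture is of the moment at which its call begins. There is no depth.
- hand_in(): hands the job in; it is judged then, once.
Trained networks look in a picture, given as the dict that the camera call returned (one of the last four; its "shot" number tells which), for a name from the list of things; names that differ only in an ending like _2 or _b are one class to them, and where a whole thing is asked for, a point or a joint stands for the part that bears it (a point fixed in the world has none). Each returns a list of dicts, best first, with "p" (0 to 1); they miss things now and then, are a little off and sometimes report something else, mostly with a low value. They report only what shows in the picture. A call takes as long as a camera call. They do not tell look-alikes from the thing itself.
- find_in(query, picture): "xyz" ([x, y, z] in mm, in the coordinates of the camera as it stood for that picture, good to about 4 mm: the middle of the surface that is visible of it).
- regions_of(query, picture): "mask" (400x640 bool, what is visible of it).
- pinpoint(query, picture): "xyz" ([x, y, z] in mm, in the coordinates of the camera as it stood for that picture, good to about 4 mm: a listed point, or the origin of a listed thing).
The state is a dict: "time": time; "joint_pos": joint angles; "qd": joint speeds; "joint_efforts": joint torques, N m; "tool_pos": TCP position; "tcp_rot": TCP orientation; "ft_force": force on the tool from outside, world axes, zero at the start; "wrist_torque": the same for the moment, N m; "finger_gap": finger opening in mm; "grip_force": force on a finger pad.
Only numpy, scipy, OpenCV 4.12 (cv2) and the standard library are available. Lean on these libraries where they do the work, as an engineer would, in place of code of your own. Each camera call takes 0.05 s, during which the arm holds its last target. There are 200 camera calls.

## Working session

There is one attempt and no reset: what is moved stays moved. The work goes in short steps, Python scripts to look and compute and a tool call to move; the robot and the scene stay as the last step left them, time stands still between calls to the robot, and variables do not carry over. Pictures are saved under pics/ and viewed, at most 10 in all, crops included, and the job is handed in when it is done.

Besides the shell and the picture viewer there is one more tool, called after "Emit:" by a JSON object that holds its "fn" and its "kwargs". play_rows: Moves the arm, as the interface text tells. Its arguments: {"type":"object","properties":{"increments":{"type":"array","items":{"type":"array"}},"force":{"type":"number"}},"required":["increments"]}

```bash
mkdir -p pics; cat > h.py <<'E'
from bench import *
import numpy as np, cv2
def W(s,p): 
    T=np.array(s["world_from_camera"]); return (T@np.r_[np.array(p,float),1])[:3]
def px(s,w):
    T=np.linalg.inv(np.array(s["world_from_camera"])); p=(T@np.r_[np.array(w,float),1])[:3]
    a=p[:2]/p[2]; a=a*(1+s["k1"]*(a@a)); K=np.array(s["intrinsics"]); return (K@np.r_[a,1])[:2].round(0)
def save(s,n): cv2.imwrite("pics/"+n+".png",cv2.cvtColor(s["color"],cv2.COLOR_RGB2BGR))
def ray(s,u,v,z):
    K=np.array(s["intrinsics"]);k=s["k1"]
    d=np.array([(u-K[0,2])/K[0,0],(v-K[1,2])/K[1,1]]);a=d.copy()
    for _ in range(20): a=d/(1+k*(a@a))
    T=np.array(s["world_from_camera"]);r=T[:3,:3]@np.r_[a,1];o=T[:3,3];return o+r*(z-o[2])/r[2]
def pp(s,names,f=pinpoint,n=2):
    for q in names:
        for d in f(q,s)[:n]:
            w=W(s,d["xyz"]); print(q,round(d["p"],2),w.round(0),px(s,w))
E
python3 - <<'E'
from h import *
a=snapshot("scene");save(a,"scene1")
pp(a,["indexer","knob_top","module","lift_edge","wedge","wedge_tip","wedge_heel","packing_block","multimeter","hex_driver","tape_roll","caliper","wipe_bottle"],n=3)
b=snapshot("side");save(b,"side1");print()
pp(b,["indexer","knob_top","lift_edge","wedge_tip","wedge_heel"],n=3)
print(sense())
E
```

```text
indexer 0.75 [611.  12.  -1.] [308. 220.]
indexer 0.23 [516. 296.  -1.] [383. 272.]
knob_top 0.84 [505.  50. 105.] [344. 191.]
module 0.69 [599.  95.  64.] [323. 221.]
module 0.47 [ 470. -324.   -1.] [302. 149.]
lift_edge 0.94 [622. -31.  66.] [298. 197.]
wedge 0.84 [470. 318.  -2.] [401. 272.]
wedge 0.65 [318. 364.   1.] [454. 263.]
wedge 0.6 [436. 474.   2.] [445. 308.]
wedge_tip 0.93 [518. 299.   2.] [383. 273.]
wedge_tip 0.87 [432. 523.   2.] [458. 321.]
wedge_tip 0.74 [363. 383.   3.] [446. 273.]
wedge_heel 0.78 [283. 338.  26.] [460. 247.]
wedge_heel 0.68 [437. 330.  28.] [414. 264.]
wedge_heel 0.58 [450. 436.  25.] [434. 294.]
packing_block 0.68 [ 469. -322.   -1.] [303. 150.]
multimeter 0.68 [ 719. -339.   -3.] [237. 167.]
hex_driver 0.6 [ 604. -357.   -1.] [265. 155.]
tape_roll 0.83 [763. 246.   1.] [296. 293.]
tape_roll 0.74 [436. 328.  29.] [414. 263.]
caliper 0.77 [643. 335.  -2.] [351. 300.]

indexer 0.72 [618.  14.  -0.] [342. 240.]
knob_top 0.68 [506.  49. 104.] [298. 205.]
lift_edge 0.63 [623. -35.  69.] [348. 230.]
wedge_tip 0.8 [519. 298.   3.] [294. 189.]
wedge_tip
[... 202 characters left out ...]
268. 180.]
{'time': 1.0, 'joint_pos': array([ 6.35765544e+01,  7.47061334e+00,  8.52659136e+01,  8.10544446e-04,
        8.72627689e+01, -4.89393408e+00]), 'qd': array([ 0.00082595, -0.02975519, -0.05746187,  0.03243527,  0.00279999,
       -0.02924445]), 'joint_efforts': array([ 2.54637580e-04, -5.69319749e+01, -5.00885689e+01, -1.97673394e-04,
        8.06326534e-04, -9.22593074e-06]), 'tool_pos': array([220.17602496, 558.153711  , 231.31609263]), 'tcp_rot': array([ 1.79999229e+02, -7.46596947e-04,  1.58470450e+02]), 'ft_force': array([ 0.15326251, -0.2008401 ,  0.2127942 ]), 'wrist_torque': array([-0.01990967,  0.0144225 ,  0.01885757]), 'grip_force': 0.0, 'finger_gap': 85.40890203199443}
```

View pics/scene1.png

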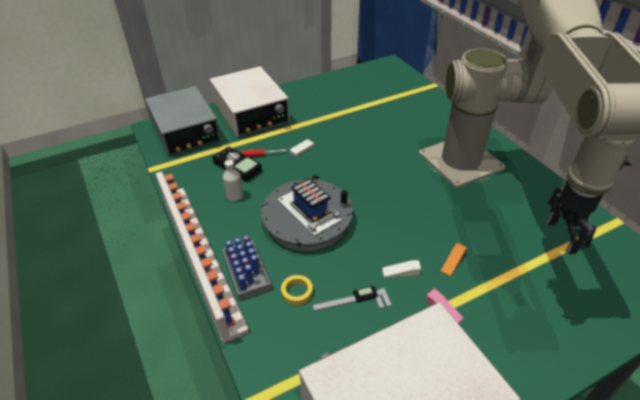

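View pics/side1.png

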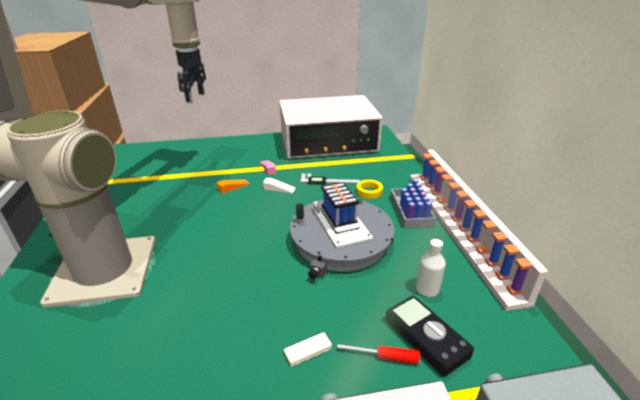

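Things that could be taken for the wedge in the scene view: the off-white one at (401,268), orange at (454,258), pink at (445,305), and the white flat block at (302,147). I choose the off-white one at (401,268) because it is tapered and its tip faces away. The knob is the black cylinder at (344,195). In the side view the wedge is at (280,186) and the plunger at (318,268).

```bash
python3 - <<'E'
import cv2
a=cv2.imread("pics/scene1.png")[170:310,240:480];b=cv2.imread("pics/side1.png")[150:290,220:420]
import numpy as np
a=cv2.resize(a,None,fx=3.2,fy=2.1);b=cv2.resize(b,(a.shape[1],a.shape[0]))
cv2.imwrite("pics/crop1.png",np.vstack([a,b]))
E
```

```text
(no output)
```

View pics/crop1.png

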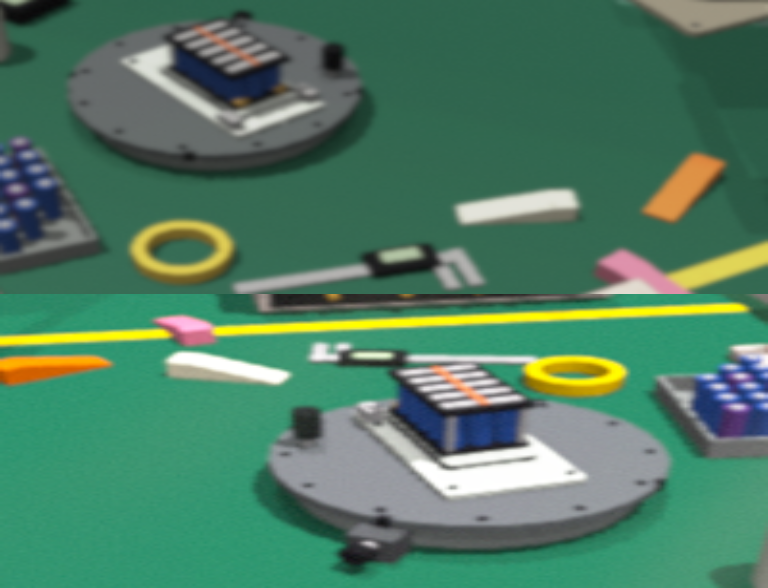

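Emit:
{"fn": "play_rows", "kwargs": {"force": 40, "increments": [[1,[-20,-16,0],0],[1,[-20,-16,0],0],[1,[-20,-16,0],-0.05],[1,[-20,-16,0],-0.05],[1,[-20,-16,0],-0.05],[1,[-20,-16,0],-0.05],[1,[-20,-16,0],-0.05],[1,[-20,-16,0],-0.05],[1,[-20,-16,0],-0.05],[1,[-20,-16,0],-0.05],[1,[-20,-16,0],-0.05],[1,[-20,-16,0],-0.05]]}}

```text
time: 2.0
tool_pos: [418.4, 326.4, 231.5]
tcp_rot: [180.0, 0.0, -172.7]
ft_force: [-0.3, 0.5, -0.4]
finger_gap: 85.0
grip_force: 0.0
```

The crop shows the white piece tapering towards its tip, so it is the wedge. The knob stands clear at the near rim.

```bash
python3 - <<'E'
from h import *
a=snapshot("wrist");save(a,"w1")
pp(a,["wedge","wedge_tip","wedge_heel"],n=3)
E
```

```text
wedge 0.89 [445. 478.  -2.] [428. 203.]
wedge 0.86 [470. 316.  -0.] [306. 206.]
wedge 0.8 [324. 360.   0.] [357.  96.]
wedge_tip 0.67 [518. 297.  -3.] [289. 235.]
wedge_tip 0.57 [429. 520.  -3.] [460. 195.]
wedge_tip 0.57 [360. 380.   0.] [367. 129.]
wedge_heel 0.97 [451. 434.  32.] [402. 211.]
wedge_heel 0.92 [281. 338.  26.] [345.  51.]
wedge_heel 0.91 [435. 330.  27.] [319. 188.]
```

Emit:
{"fn": "play_rows", "kwargs": {"increments": [[1,[-4,-24,4],0],[1,[-4,-24,4],0],[1,[-4,-24,4],0],[1,[-4,-24,4],0],[1,[-4,-24,4],0],[1,[-4,-24,4],0],[1,[-4,-24,4],0],[1,[-4,-24,4],0],[1,[-4,-24,4],0],[1,[-5,-24,4],0],[1,[-5,-24,4],0],[1,[-5,-20,4],-0.047]]}}

```text
time: 3.2
tool_pos: [503.3, 51.6, 183.2]
tcp_rot: [180.0, 0.0, -170.2]
ft_force: [0.7, 0.0, 0.5]
finger_gap: 85.5
grip_force: 0.0
```

```bash
python3 - <<'E'
from h import *
a=snapshot("wrist");save(a,"w2")
pp(a,["knob_top","lift_edge","indexer"],n=2)
print(sense()["tool_pos"])
b=snapshot("side");pp(b,["knob_top"],n=1)
E
```

```text
knob_top 0.78 [508.  53. 103.] [320. 216.]
knob_top 0.25 [648. 331.   1.] [502. 315.]
indexer 0.8 [618.  12.  -2.] [272. 261.]
[502.99372595  52.63818728 183.18899974]
```

View pics/w2.png

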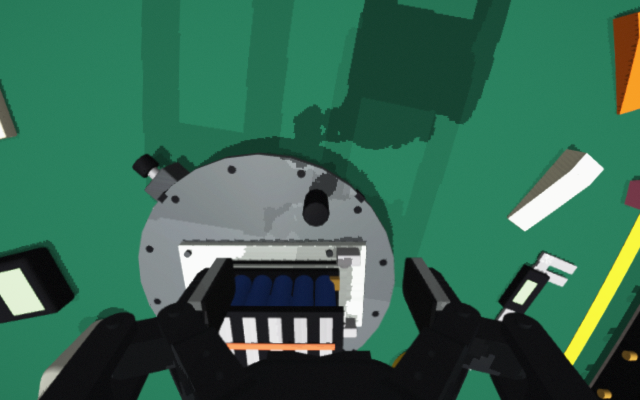

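The wrist view shows the knob at (317,205), between the fingers; the module's free end faces image left. Next I go down and grip.

Emit:
{"fn": "play_rows", "kwargs": {"increments": [[1,[-3,0,12],0],[1,[0,0,15],0],[1,[0,0,15],0],[1,[0,0,15],0],[1,[0,0,15],0],[1,[0,0,15],0],[1,[0,0,10],0],[1,[0,0,8],0],[-1,[0,0,0],0],[-1,[0,0,0],0],[-1,[0,0,0],0],[-1,[0,0,0],0]]}}

```text
time: 4.5
tool_pos: [507.2, 52.5, 79.4]
tcp_rot: [-180.0, 0.1, -170.2]
ft_force: [-0.2, 0.5, 0.1]
finger_gap: 38.8
grip_force: 0.0
```

Emit:
{"fn": "play_rows", "kwargs": {"increments": [[-1,[0,0,0],0],[-1,[0,0,0],0],[-1,[0,0,0],0],[-1,[0,0,0],0]]}}

```text
time: 4.83
tool_pos: [507.8, 51.5, 79.7]
tcp_rot: [-179.9, 0.2, -170.2]
ft_force: [1.6, -4.7, 3.8]
finger_gap: 20.5
grip_force: 39.4
```

Emit:
{"fn": "play_rows", "kwargs": {"increments": [[-1,[-4.7,7.65,0],0.0785],[-1,[-4.7,7.65,0],0.0785],[-1,[-4.7,7.65,0],0.0785],[-1,[-4.7,7.65,0],0.0785],[-1,[-4.7,7.65,0],0.0785],[-1,[-4.7,7.65,0],0.0785],[-1,[-4.7,7.65,0],0.0785],[-1,[-4.7,7.65,0],0.0785],[-1,[-4.7,7.65,0],0.0785],[-1,[-4.7,7.65,0],0.0785]]}}

```text
time: 5.67
tool_pos: [566.3, 116.2, 79.7]
tcp_rot: [-180.0, 0.2, 144.6]
ft_force: [1.2, -8.9, 5.4]
finger_gap: 20.6
grip_force: 39.6
```

Emit:
{"fn": "play_rows", "kwargs": {"increments": [[-1,[-4.7,7.65,0],0.0785],[-1,[-4.7,7.65,0],0.0785],[-1,[-4.7,7.65,0],0.0785],[-1,[-4.7,7.65,0],0.0785],[-1,[-4.7,7.65,0],0.0785],[-1,[-4.7,7.65,0],0.0785],[-1,[-4.7,7.65,0],0.0785],[-1,[-4.7,7.65,0],0.0785],[-1,[-4.7,7.65,0],0.0785],[-1,[-4.7,7.65,0],0.0785],[-1,[0,0,0],0],[-1,[0,0,0],0]]}}

```text
time: 6.67
tool_pos: [653.5, 120.9, 79.8]
tcp_rot: [179.9, 0.1, 99.8]
ft_force: [-0.6, -5.8, 5.5]
finger_gap: 20.7
grip_force: 41.6
```

Emit:
{"fn": "play_rows", "kwargs": {"increments": [[0,[0,0,0],0],[0,[0,0,0],0],[0,[0,0,0],0],[0,[0,0,0],0],[0,[0,0,-10],0],[0,[0,0,-20],0],[0,[0,0,-20],0],[0,[0,0,-20],0],[0,[0,0,-20],0],[0,[0,0,-20],0],[0,[0,0,-20],0],[0,[0,0,0],0]]}}

```text
time: 7.67
tool_pos: [654.6, 122.6, 215.0]
tcp_rot: [179.5, 0.0, 99.9]
ft_force: [0.8, 0.9, 1.0]
finger_gap: 42.6
grip_force: 0.0
```

```bash
python3 - <<'E'
from h import *
a=snapshot("scene");save(a,"s2");pp(a,["knob_top","lift_edge","indexer","module"],n=1)
a=snapshot("side");save(a,"d2");pp(a,["knob_top","lift_edge","indexer","module"],n=1)
a=snapshot("wrist");pp(a,["knob_top","lift_edge","indexer","module"],n=1)
print(sense()["tool_pos"],sense()["joint_pos"])
E
```

```text
lift_edge 0.58 [573.   4.  65.] [317. 199.]
indexer 0.75 [610.  13.   0.] [308. 220.]
module 0.96 [697.  27.  63.] [284. 218.]
knob_top 0.81 [651. 118. 102.] [346. 187.]
lift_edge 0.6 [574.   3.  69.] [327. 223.]
indexer 0.63 [619.   9.  -1.] [342. 241.]
module 0.68 [700.  28.  67.] [370. 214.]
knob_top 0.57 [652. 123. 106.] [319. 201.]
lift_edge 0.75 [569.   5.  67.] [227. 277.]
indexer 0.6 [616.  12.  -4.] [278. 248.]
module 0.7 [700.  23.  71.] [346. 283.]
[652.24487566 122.07234451 208.19644387] [ 6.17478627e+00  1.78651724e+01  7.57535521e+01  1.17385587e-03
  8.63890171e+01 -3.67982412e+00]
```

Emit:
{"fn": "play_rows", "kwargs": {"increments": [[1,[20,-15,0],0],[1,[20,-15,0],0],[1,[20,-15,0],0],[1,[20,-15,0],0],[1,[20,-15,0],0],[1,[20,-15,0],0],[1,[20,-15,0],0],[1,[20,-15,0],0],[1,[20,-15,0],0],[1,[20,-14,0],0],[1,[20,-14,0],0],[1,[23,-14,0],0]]}}

```text
time: 9.42
tool_pos: [435.5, 331.7, 208.6]
tcp_rot: [180.0, -0.0, 99.8]
ft_force: [0.9, -0.3, -0.5]
finger_gap: 85.2
grip_force: 0.0
```

Emit:
{"fn": "play_rows", "kwargs": {"increments": [[1,[0,0,5],-0.113],[1,[0,0,5],-0.113],[1,[0,0,5],-0.113],[1,[0,0,5],-0.113],[1,[0,0,5],-0.113],[1,[0,0,5],-0.113],[1,[0,0,5],-0.113],[1,[0,0,5],-0.113],[1,[0,0,5],-0.113],[1,[0,0,0],0]]}}

```text
time: 10.25
tool_pos: [435.8, 330.8, 162.2]
tcp_rot: [-179.9, -0.1, 158.4]
ft_force: [-0.3, -0.9, -0.1]
finger_gap: 85.2
grip_force: 0.0
```

```bash
python3 - <<'E'
from h import *
a=snapshot("wrist");save(a,"w3");pp(a,["wedge","wedge_tip","wedge_heel"],n=2)
s=sense();print(s["tool_pos"],s["tcp_rot"],px(a,s["tool_pos"]))
# wedge mask min-area rect of best
E
```

```text
wedge 0.96 [470. 314.   0.] [316. 217.]
wedge 0.62 [323. 359.  -1.] [302.  66.]
wedge_tip 0.77 [359. 380.   3.] [337.  95.]
wedge_tip 0.7 [430. 518.  -2.] [489. 112.]
wedge_heel 0.85 [437. 330.  28.] [318. 192.]
wedge_heel 0.67 [452. 434.  29.] [426. 168.]
[436.50835801 331.34359429 163.80389993] [1.79967404e+02 2.36631906e-02 1.57928293e+02] [320. 262.]
```

View pics/w3.png

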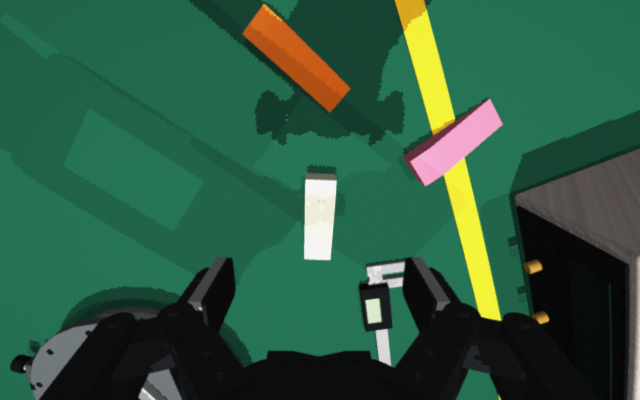

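The wrist view shows the white wedge upright in the image, heel at (320,185) and tip at (317,258), centred and aligned between the fingers. The caliper jaw at (370,275) is clear of the finger path. I go down on the heel.

Emit:
{"fn": "play_rows", "kwargs": {"increments": [[1,[0,0,15],0],[1,[0,0,15],0],[1,[0,0,15],0],[1,[0,0,15],0],[1,[0,0,15],0],[1,[0,0,15],0],[1,[0,0,15],0],[1,[0,0,15],0],[1,[0,0,14],0],[1,[0,0,12],0],[1,[0,0,8],0],[1,[0,0,4],0]]}}

```text
time: 11.45
tool_pos: [435.8, 330.9, 4.2]
tcp_rot: [-179.9, -0.0, 158.1]
ft_force: [-0.3, -0.0, -0.1]
finger_gap: 85.8
grip_force: 0.0
```

Emit:
{"fn": "play_rows", "kwargs": {"force": 60, "increments": [[-1,[0,0,0],0],[-1,[0,0,0],0],[-1,[0,0,0],0],[-1,[0,0,0],0],[-1,[0,0,0],0],[-1,[0,0,0],0],[-1,[0,0,0],0],[-1,[0,0,0],0]]}}

```text
time: 12.12
tool_pos: [437.2, 331.8, 6.5]
tcp_rot: [179.9, 0.1, 158.1]
ft_force: [-0.5, -0.6, 5.8]
finger_gap: 28.9
grip_force: 59.5
```

Emit:
{"fn": "play_rows", "kwargs": {"increments": [[-1,[0,0,-10],0],[-1,[0,0,-20],0],[-1,[0,0,-20],0],[-1,[0,0,-20],0],[-1,[0,0,-20],0],[-1,[0,0,-10],0],[-1,[0,0,0],-0.1],[-1,[0,0,0],-0.1],[-1,[0,0,0],-0.1],[-1,[0,0,0],-0.1],[-1,[0,0,0],-0.1],[-1,[0,0,0],-0.053]]}}

```text
time: 13.12
tool_pos: [435.9, 331.0, 105.0]
tcp_rot: [-180.0, -0.0, -169.9]
ft_force: [0.3, -0.6, -0.8]
finger_gap: 28.6
grip_force: 59.0
```

```bash
python3 - <<'E'
from h import *
s=sense();print(s["tool_pos"],s["tcp_rot"],s["finger_gap"],s["grip_force"])
y=np.radians(s["tcp_rot"][2]);d=np.array([455,-16.5])-s["tool_pos"][:2]
print(d@[np.cos(y),np.sin(y)],d@[np.sin(y),-np.cos(y)])
E
```

```text
[435.90108621 330.95130343 104.98346859] [-1.79981618e+02 -4.54124431e-02 -1.69867056e+02] 28.56738561303344 58.99779592135469
42.32705681052326 -345.3919469636265
```

Emit:
{"fn": "play_rows", "kwargs": {"increments": [[-1,[3.5,-20,0],0],[-1,[3.5,-30,0],0],[-1,[3.5,-30,0],0],[-1,[3.5,-30,0],0],[-1,[3.5,-30,0],0],[-1,[3.5,-30,0],0],[-1,[3.5,-30,0],0],[-1,[3.5,-30,0],0],[-1,[3.5,-30,0],0],[-1,[3.5,-30,0],0],[-1,[3.5,-30,0],0],[-1,[3.5,-25,0],0]]}}

```text
time: 14.12
tool_pos: [453.3, -17.8, 105.3]
tcp_rot: [-180.0, -0.0, -170.2]
ft_force: [1.1, -0.4, 0.2]
finger_gap: 28.9
grip_force: 59.1
```

Emit:
{"fn": "play_rows", "kwargs": {"increments": [[-1,[0,0,15],0],[-1,[0,0,12],0],[-1,[0,0,5],0],[-1,[0,0,0],0]]}}

```text
time: 14.45
tool_pos: [452.1, -15.8, 71.7]
tcp_rot: [179.9, -0.2, -170.2]
ft_force: [-1.4, 0.2, 0.1]
finger_gap: 28.8
grip_force: 59.0
```

```bash
python3 - <<'E'
from h import *
s=sense();print(s["tool_pos"],s["tcp_rot"],s["ft_force"])
a=snapshot("wrist");save(a,"w4");pp(a,["wedge_tip","wedge_heel","lift_edge","module"],n=1)
b=snapshot("side");save(b,"d4");pp(b,["wedge_tip","wedge_heel","lift_edge","module","indexer"],n=1)
c=snapshot("scene");pp(c,["wedge_tip","wedge_heel","lift_edge"],n=1)
x=cv2.resize(a["color"][150:400,180:460],(560,500));y=cv2.resize(b["color"][150:290,220:420],(700,490))
cv2.imwrite("pics/w4c.png",cv2.cvtColor(x,4));cv2.imwrite("pics/d4c.png",cv2.cvtColor(y,4))
E
```

```text
[452.12501151 -15.76907931  71.69292078] [ 179.93941923   -0.18196488 -170.20656311] [-1.36234114  0.24209976  0.09571226]
wedge_heel 0.72 [451. -19.  95.] [313. 281.]
module 0.65 [453. -17.  93.] [316. 284.]
wedge_tip 0.85 [544.  -2.  66.] [316. 226.]
wedge_heel 0.78 [455. -15.  95.] [281. 224.]
lift_edge 0.29 [ 474. -327.   -2.] [308. 352.]
module 0.86 [695.  32.  67.] [368. 213.]
indexer 0.83 [618.  16.  -0.] [341. 239.]
wedge_tip 0.92 [430. 527.   0.] [460. 323.]
wedge_heel 0.89 [452. 436.  24.] [433. 295.]
lift_edge 0.96 [572.   2.  67.] [317. 198.]
```

View pics/w4c.png

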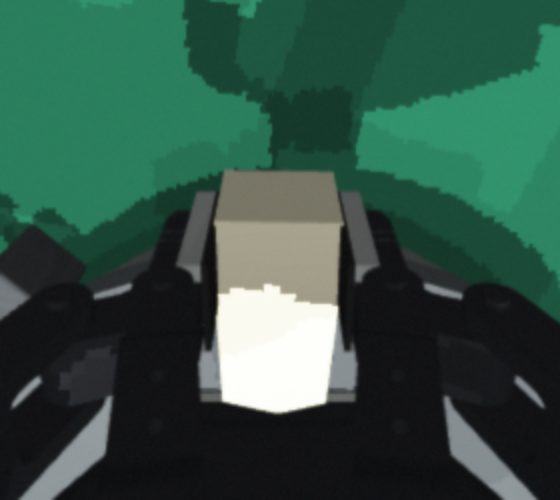

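View pics/d4c.png

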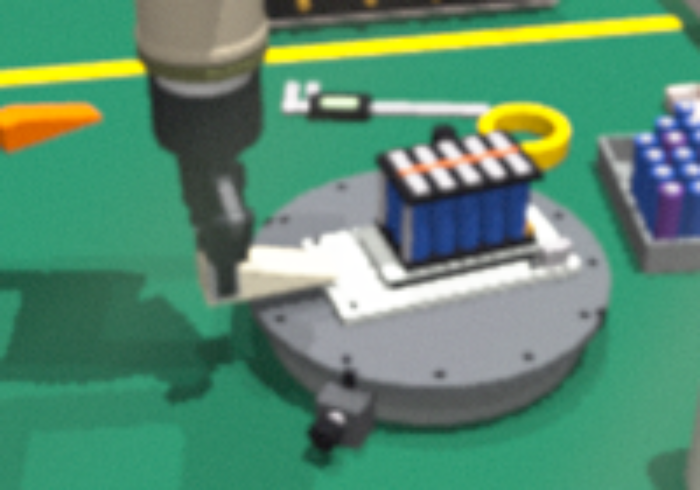

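The wrist crop shows the wedge held square, its heel between the pads. In the side crop it is level, its tip (340,275) over the front of the plate and pointing at the channel. I lower it in small steps.

Emit:
{"fn": "play_rows", "kwargs": {"increments": [[-1,[0,0,3],0],[-1,[0,0,2],0],[-1,[0,0,0],0],[-1,[0,0,0],0]]}}

```text
time: 15.53
tool_pos: [453.3, -15.9, 67.9]
tcp_rot: [180.0, -0.0, -170.2]
ft_force: [-0.4, -0.3, 0.2]
finger_gap: 29.0
grip_force: 59.0
```

Emit:
{"fn": "play_rows", "kwargs": {"increments": [[-1,[0,0,1],0],[-1,[0,0,0],0],[-1,[0,0,0],0]]}}

```text
time: 15.78
tool_pos: [453.7, -15.9, 67.3]
tcp_rot: [-180.0, -0.0, -170.2]
ft_force: [0.5, 0.5, -0.6]
finger_gap: 29.0
grip_force: 59.0
```

Emit:
{"fn": "play_rows", "kwargs": {"increments": [[-1,[0,0,1],0],[-1,[0,0,0],0],[-1,[0,0,0],0]]}}

```text
time: 16.03
tool_pos: [453.7, -15.9, 66.3]
tcp_rot: [180.0, -0.0, -170.2]
ft_force: [-0.7, -0.9, -1.1]
finger_gap: 28.9
grip_force: 59.0
```

Emit:
{"fn": "play_rows", "kwargs": {"increments": [[-1,[0,0,0.7],0],[-1,[0,0,0],0],[-1,[-4,0,0],0],[-1,[-4,0,0],0],[-1,[-4,0,0],0],[-1,[-4,0,0],0],[-1,[-4,0,0],0],[-1,[0,0,0],0],[-1,[0,0,0],0]]}}

```text
time: 16.78
tool_pos: [474.5, -12.4, 65.9]
tcp_rot: [-180.0, 0.1, -170.2]
ft_force: [2.3, 0.6, 3.3]
finger_gap: 28.7
grip_force: 59.5
```

Emit:
{"fn": "play_rows", "kwargs": {"increments": [[-1,[0,0,0.5],0],[-1,[0,0,0],0],[-1,[0,0,0],0]]}}

```text
time: 17.03
tool_pos: [474.3, -12.5, 65.7]
tcp_rot: [-180.0, 0.1, -170.2]
ft_force: [2.4, 0.7, 4.8]
finger_gap: 29.0
grip_force: 59.6
```

Emit:
{"fn": "play_rows", "kwargs": {"increments": [[-1,[-4,0,0],0],[-1,[-4,0,0],0],[-1,[-4,0,0],0],[-1,[0,0,0],0],[-1,[0,0,0],0]]}}

```text
time: 17.45
tool_pos: [485.0, -10.6, 65.5]
tcp_rot: [-180.0, -0.0, -170.2]
ft_force: [-2.9, -0.8, 9.2]
finger_gap: 29.0
grip_force: 59.6
```

Emit:
{"fn": "play_rows", "kwargs": {"increments": [[-1,[-3,0,0],0],[-1,[-3,0,0],0],[-1,[-3,0,0],0],[-1,[-3,0,0],0],[-1,[0,0,0],0],[-1,[0,0,0],0]]}}

```text
time: 17.95
tool_pos: [496.7, -8.7, 65.7]
tcp_rot: [-180.0, -0.1, -170.2]
ft_force: [-5.9, -0.1, 12.2]
finger_gap: 28.9
grip_force: 59.9
```

Emit:
{"fn": "play_rows", "kwargs": {"increments": [[-1,[-2,0,0],0],[-1,[-2,0,0],0],[-1,[0,0,0],0],[-1,[0,0,0],0]]}}

```text
time: 18.28
tool_pos: [499.4, -8.2, 65.8]
tcp_rot: [-180.0, -0.2, -170.2]
ft_force: [-13.2, -1.8, 20.8]
finger_gap: 28.8
grip_force: 61.0
```

Emit:
{"fn": "play_rows", "kwargs": {"increments": [[-1,[-2,0,0],0],[-1,[-2,0,0],0],[-1,[0,0,0],0],[-1,[0,0,0],0]]}}

```text
time: 18.62
tool_pos: [502.4, -7.7, 65.9]
tcp_rot: [-180.0, -0.3, -170.2]
ft_force: [-19.5, -2.7, 25.6]
finger_gap: 28.7
grip_force: 61.6
```

Emit:
{"fn": "play_rows", "kwargs": {"increments": [[-1,[0,0,-0.7],0],[-1,[0,0,0],0],[-1,[0,0,0],0]]}}

```text
time: 18.87
tool_pos: [502.4, -7.7, 66.0]
tcp_rot: [-180.0, -0.3, -170.2]
ft_force: [-13.0, -2.6, 20.0]
finger_gap: 28.9
grip_force: 60.6
```

```bash
python3 - <<'E'
from h import *
b=snapshot("side");save(b,"d5")
b0=cv2.cvtColor(cv2.imread("pics/d4.png"),4)
f=lambda im:cv2.resize(im[195:265,270:400],(780,290),interpolation=cv2.INTER_CUBIC)
cv2.imwrite("pics/d5c.png",cv2.cvtColor(np.vstack([f(b0),f(b["color"])]),4))
pp(b,["lift_edge","wedge_tip","wedge_heel","module","knob_top"],n=1)
c=snapshot("scene");save(c,"s5");pp(c,["lift_edge","wedge_tip","wedge_heel","module","knob_top"],n=1)
E
```

```text
lift_edge 0.64 [571.   3.  67.] [326. 224.]
wedge_tip 0.79 [368. 378.  -0.] [247. 182.]
wedge_heel 0.64 [505.  -7.  88.] [301. 222.]
module 0.66 [697.  29.  67.] [369. 214.]
knob_top 0.72 [653. 119. 105.] [346. 186.]
lift_edge 0.65 [570.   5.  68.] [318. 198.]
wedge_tip 0.73 [364. 382.   2.] [446. 273.]
wedge_heel 0.88 [450. 437.  28.] [434. 294.]
module 0.9 [698.  27.  68.] [283. 217.]
knob_top 0.89 [651. 122. 105.] [311. 223.]
```

View pics/d5c.png

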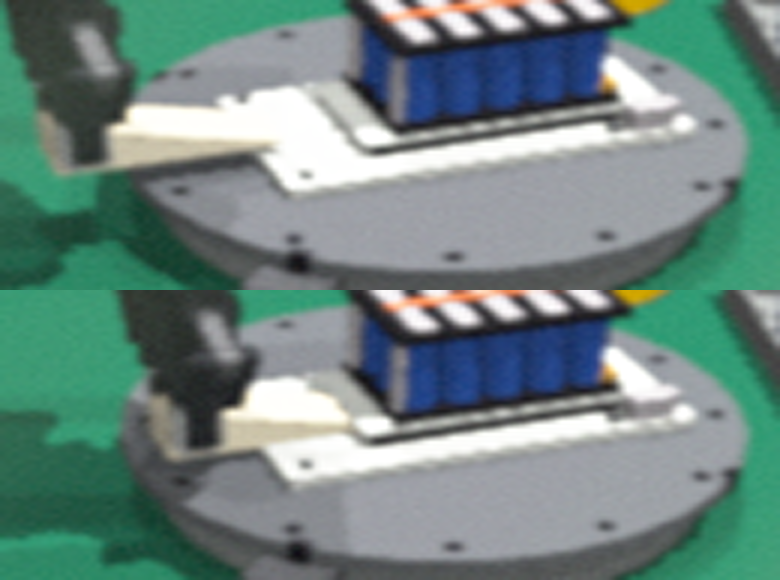

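The lower crop shows the wedge's point (345,425) inside the channel under the tray edge, lying flat on the plate, with hardly any lift yet. I push on in small steps and ease the downward press.

Emit:
{"fn": "play_rows", "kwargs": {"force": 80, "increments": [[-1,[0,0,-0.8],0],[-1,[-2,0,0],0],[-1,[-2,0,0],0],[-1,[0,0,0],0],[-1,[0,0,0],0]]}}

```text
time: 19.88
tool_pos: [506.1, -6.9, 66.3]
tcp_rot: [180.0, -0.4, -170.2]
ft_force: [-13.5, -3.4, 15.3]
finger_gap: 28.6
grip_force: 79.3
```

Emit:
{"fn": "play_rows", "kwargs": {"increments": [[-1,[0,0,-0.4],0],[-1,[-1.5,0,0],0],[-1,[-1.5,0,0],0],[-1,[0,0,0],0],[-1,[0,0,0],0]]}}

```text
time: 20.3
tool_pos: [509.0, -6.3, 66.4]
tcp_rot: [180.0, -0.4, -170.2]
ft_force: [-12.2, -2.6, 13.6]
finger_gap: 28.3
grip_force: 79.0
```

```bash
python3 - <<'E'
from h import *
s=sense();print(s["tool_pos"],s["tcp_rot"],s["ft_force"])
b=snapshot("side");b0=cv2.cvtColor(cv2.imread("pics/d4.png"),4)
pp(b,["lift_edge","module","knob_top","wedge_heel"],n=1)
save(b,"d6")
# vertical shift of near-end top of module (free end) and rear end vs before, px
from numpy import float32 as F
def sh(x0,x1,y0,y1):
    t=cv2.cvtColor(b0,7)[y0:y1,x0:x1];w=cv2.cvtColor(b["color"],7)[y0-8:y1+8,x0-8:x1+8]
    t,w=[cv2.resize(i,None,fx=6,fy=6,interpolation=2) for i in(t,w)]
    r=cv2.minMaxLoc(cv2.matchTemplate(w,t,5));return (np.array(r[3])-48)/6,r[1]
for w in([565.,5,140],[572,5,68],[690,25,140]): print(px(b,w),px(b,np.array(w)+[0,0,10])-px(b,w))
print(sh(327,350,186,206),sh(350,374,182,200))
E
```

```text
[508.97262048  -6.30449707  66.35362116] [ 179.97733035   -0.36475821 -170.19168521] [-12.24238206  -2.63034014  13.60032977]
lift_edge 0.81 [572.   2.  74.] [326. 222.]
module 0.87 [698.  25.  65.] [370. 215.]
knob_top 0.84 [653. 121. 106.] [346. 186.]
wedge_heel 0.62 [509.  -7.  86.] [302. 222.]
[323. 200.] [ 0. -3.]
[326. 223.] [ 0. -3.]
[369. 192.] [ 0. -4.]
(array([ 0.66666667, -0.66666667]), 0.9901838898658752) (array([ 0.5       , -0.33333333]), 0.9793896079063416)
```

Emit:
{"fn": "play_rows", "kwargs": {"increments": [[-1,[-1.5,0,-0.3],0],[-1,[-1,0,0],0],[-1,[0,0,0],0],[-1,[0,0,0],0],[-1,[0,0,0],0],[-1,[0,0,0],0]]}}

```text
time: 21.05
tool_pos: [511.3, -5.8, 66.4]
tcp_rot: [180.0, -0.4, -170.2]
ft_force: [-10.7, -3.3, 11.4]
finger_gap: 28.2
grip_force: 78.7
```

```bash
python3 - <<'E'
from h import *
s=sense();print(s["tool_pos"],s["tcp_rot"],s["ft_force"],s["qd"].round(2))
b=snapshot("side");pp(b,["lift_edge","wedge_heel","knob_top"],n=1)
c=snapshot("scene");pp(c,["lift_edge","knob_top"],n=1)
def sh(im0,im,x0,x1,y0,y1):
    t=cv2.cvtColor(im0,7)[y0:y1,x0:x1];w=cv2.cvtColor(im,7)[y0-8:y1+8,x0-8:x1+8]
    t,w=[cv2.resize(i,None,fx=6,fy=6,interpolation=2) for i in(t,w)]
    r=cv2.minMaxLoc(cv2.matchTemplate(w,t,5));return (np.array(r[3])-48)/6,r[1]
b0=cv2.cvtColor(cv2.imread("pics/d4.png"),4);c0=cv2.cvtColor(cv2.imread("pics/s2.png"),4)
print(sh(b0,b["color"],327,350,186,206),sh(b0,b["color"],350,374,182,200),sh(b0,b["color"],380,395,210,230))
for w in([568.,5,140],[690,25,140]): print(px(c,w),[sh(c0,c["color"],int(p[0])-9,int(p[0])+10,int(p[1])-9,int(p[1])+10) for p in [px(c,w)]],px(c,w+np.array([0,0,20]))-px(c,w),px(c,w+np.array([20,0,0]))-px(c,w))
f=lambda im:cv2.resize(im[180:250,290:400],(780,290),interpolation=2)
cv2.imwrite("pics/d7c.png",cv2.cvtColor(np.vstack([f(b0),f(b["color"])]),4))
E
```

```text
[511.31959637  -5.82917092  66.38018015] [ 179.97036346   -0.37183494 -170.19224553] [-10.74950047  -3.32761919  11.3872652 ] [-0.09  0.03  0.07  0.   -0.09 -0.05]
lift_edge 0.82 [573.   3.  73.] [326. 222.]
wedge_heel 0.69 [289. 340.  26.] [222. 183.]
knob_top 0.76 [653. 120. 102.] [346. 187.]
lift_edge 0.83 [572.   8.  70.] [318. 198.]
knob_top 0.81 [652. 124. 105.] [311. 223.]
(array([ 0.83333333, -0.83333333]), 0.9874787926673889) (array([ 0.66666667, -0.33333333]), 0.9726004004478455) (array([0., 0.]), 0.9978742003440857)
[319. 180.] [(array([0.16666667, 0.83333333]), 0.6780436635017395)] [-1. -5.] [-6.  2.]
[284. 197.] [(array([-0.5       ,  0.16666667]), 0.9812145233154297)] [-1. -5.] [-7.  3.]
```

View pics/d7c.png

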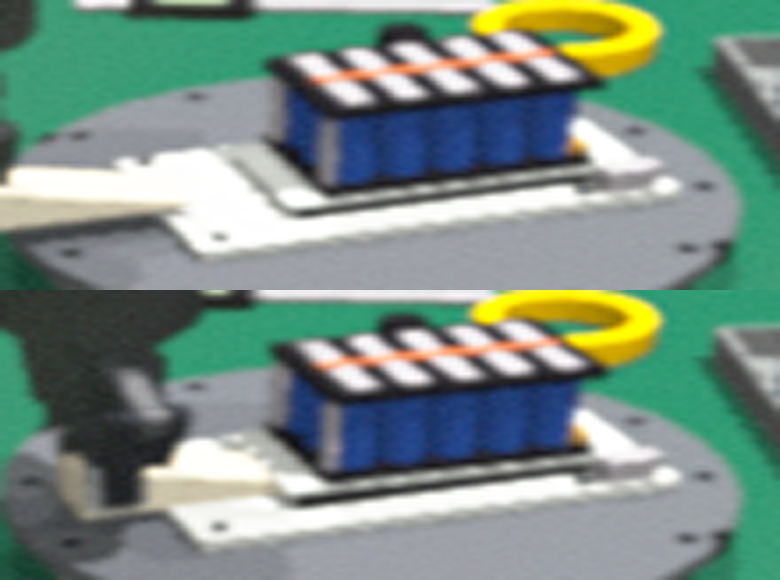

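The lower crop shows the module's free end (300,465) clearly raised, the gripper well away from it, and the wedge flat on the plate. The shift of the module's top matches a tilt of about 0.03 rad.

```bash
python3 -c "
from bench import *
print(hand_in())"
```

```text
the job is handed in; nothing more can be done
None
```

I handed the job in: the turntable is in its stop at 0 and the gripped wedge, flat on the plate, holds the module's free end up by about 4 mm, estimated from how far it slid in and from the pictures; `hand_in()` gave no verdict.

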